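# Find the hidden release notch and eject the tray of a board cassette

### The job

Open the tray of the grey board cassette by its hidden release: somewhere along the low black ledge at the rear, behind the raised cover, there is a notch to be felt out with a fingertip; press the key inside the notch all the way down, which makes the tray slide out at the front. Do not touch the tray itself, do not pick anything up, and leave the heat sink, the solder spool and the loose green circuit board behind it where they are.

Things in the scene. Friction and masses are not known exactly. Their poses are not given: they have to be found in the camera images.
- housing: Grey board cassette fixed on the bench, 150 mm (x) by 320 mm (y). Origin: centre of its underside, 2 mm above the bench; x points to its rear, away from the robot, y along its length, z up. The raised cover spans x = -75 to +35 mm, top at z = 70 mm; the low ledge lies behind it.
- ledge (a point): Middle of the rear ledge's flat top, 45 mm above the housing's origin; axes as the housing. The ledge is 39 mm deep (x -19.5 to 19.5), open to the rear. Black and level from y -72 to 72 mm except for the notch; beyond are grey end blocks 2 mm higher. Notch: 40 mm wide along y, right across the ledge, its centre anywhere from y -40 to 40 mm, new each time. Only the key in it gives way.
- release_key (a joint): How far the key is pressed down, m: 0 = up (as found), 0.008 = fully down. The key is the floor of the notch, a black block 38 mm wide, its top 6 mm below the ledge as found, 14 mm below when fully down. It moves straight down under about 5 to 8 N and stays where it is left (no spring).
- tray: Aluminium tray with a small green board, in the slot at the front of the cassette (its front panel, 206 mm wide, 34 mm high, is flush with the front). Not to be touched. Origin on its floor, 38 mm behind its front panel and 15 mm above the bench; same axes as the housing.
- tray_slide (a joint): How far the tray has come out towards the front, m: 0 = shut, 0.035 = fully out. It is linked to the key and comes out 4.4 mm for each mm the key goes down.
- heat_sink: Loose finned heat sink, 50 x 50 x 23 mm, on the bench by the -y end of the cassette. Origin: centre of its underside.
- solder_spool: Loose spool of solder, 55 mm across, 45 mm high, on the bench by the +y end of the cassette. Origin: centre of its underside.
- board_a: Loose green circuit board, 70 x 100 x 12 mm, lying on the bench mat behind the cassette. Origin: centre of its underside.

How it is judged:
On the way:
1. the key in the notch is pressed fully down (7 of 8 mm) (value of joint release_key above 0.007 m), for 0.1 s.
At the end, for the whole second after the job is handed in: The key is down (at least 6.8 of 8 mm), the tray stands out by at least 28 of 35 mm and is at rest, and the heat sink, solder spool and loose board are within 15 mm of where they were (value of joint release_key above 0.0068 m and value of joint tray_slide above 0.028 m and linear speed of tray below 0.02 m/s and distance of each of heat_sink, solder_spool, board_a from where it was at the start of the episode below 0.015 m); the robot touches nothing.
It fails at once if the tray is touched by the robot (contact force between any of the fingers, the arm and tray above 0.5 N).
It fails at once if the heat sink, the solder spool or the loose board is moved or lifted by more than 15 mm (distance of any of heat_sink, solder_spool, board_a from where it was at the start of the episode above 0.015 m).
It also fails if it takes over 40 s, if anything falls off the work surface, if the arm or the gripper's body presses on something with over 40 N, if the wrist force passes 120 N, or if a joint passes its speed limit or range.

### The arm

A 6-joint arm with a two-finger parallel gripper is mounted at the origin on a cart in front of the work surface, level with it; the furniture and walls round the work are solid. World frame = base frame: x ahead of the robot, y to its left, z up, the work surface at z = 0. Lengths are in m, angles in rad, forces in N, time in s.
With the tool pointing down it reaches from about 0.275 to 0.975 m from the base axis. Payload 8.4 kg.
Tool frame: the origin (TCP) lies midway between the tips of the shut fingers; the grasp point (between the pads) lies 19 mm behind it; z points along the fingers, y is the line along which they close (so a half turn about z gives the same grasp; the last joint's range is limited). The gripper opens to 92 mm and grips with 3 to 60 N. Pads are 20 mm wide; open, the fingers measure 128 mm over their backs; the gripper's body (75 mm by 189 mm) begins 69 mm behind the grasp point.
Start: joints at [1.195, 0.353, 1.633, -0, 1.155, -0.002], TCP at [0.228, 0.582, 0.178] pointing down, gripper open.
Joint ranges: [-2.63, 2.63], [-0.92, 2.1], [0.06, 2.66], [-1.3, 4.44], [0, 2.69], [-3.02, 3.02]. Speed limits (rad/s): [2.22, 2.22, 2.79, 3.14, 3.14, 3.14].

### API

Orientations are given as a unit quaternion [x, y, z, w].
In Python, from plant import env gives the robot as it stands. The module is installed in compiled form; this text tells all that it offers.
- The arm moves only by the shell command python3 -m pendant 'ROWS'. ROWS is JSON, a list of rows, each a list of 3 entries, a list of its own where there are three numbers: the turn, a rotation vector about the tool's x, y, z in rad, then the shift along the tool's x, y, z in mm, then the gripper command: -1 is fully open, 1 is shut, values between are in proportion. A call has exactly 8 rows; each row shifts and turns the commanded pose from where the row before left it, along the tool's axes as they then stand; what a row does not reach is not made up. A row lasts 1/12 s, in which the tool goes at most 41.7 mm and 7.16 degrees, less where a joint would pass 70% of its speed; a pose out of reach is approached as far as the arm can. A call with a gripper value outside its range is refused whole. The fingers move at their own pace and stop on an object; the grip force is fixed at half the most. Time passes only in rows, so rows that do not move let the fingers close, or fill a call up. It gives the time, the measured TCP pose, the force, the opening and the grip force at its end, in the units of the state.
- env.sense(): the state, without advancing time (a new reading comes with each control period).
- env.capture(name): name is "scene" or "top" or "wrist"; returns the picture (400x640x3 uint8, red, green, blue); there is no depth.
- env.camera_params(name): a dict with "camera_matrix" (3x3 intrinsics, pixels), "R" (3x3) and "t" (3): a world point X has camera coordinates R X + t. Camera axes: x right, y down, z forward; pixel columns grow to the right and rows downward; lengths in m; the calibration is good to about 2 mm. A picture is of the moment at which its call begins: read the wrist's pose just before it. camera_params takes no time and is no camera call; for the wrist camera it gives the pose at the moment of the call.
- env.job_done(): hands the job in; it is judged then, once.
The state is a dict: "time_s": time; "joint_pos": joint angles; "dq": joint speeds; "joint_torque": joint torques, N m; "position": TCP position; "tcp_rot": TCP orientation; "wrist_force": force on the tool from outside, world axes, zero at the start; "moment": the same for the moment, N m; "width": finger opening in m; "gripper_force": force on a finger pad.
Only numpy, scipy, OpenCV 4.12 (cv2) and the standard library are available. Lean on these libraries where they do the work, as an engineer would, in place of code of your own. Each camera call takes 0.05 s, during which the arm holds its last target. There are 200 camera calls.

## Working session

There is one attempt and no reset: what is moved stays moved. The work goes in short steps, Python scripts to look and compute and a shell command to move; the robot and the scene stay as the last step left them, time stands still between calls to the robot, and variables do not carry over. Pictures are saved under pics/ and viewed, at most 10 in all, crops included, and the job is handed in when it is done.

```bash
mkdir -p pics; python3 - <<'E'
from plant import env
import cv2
s=env.sense();print({k:s[k] for k in('time_s','position','tcp_rot','wrist_force','width')})
for n in('scene','top'):
    cv2.imwrite(f'pics/{n}0.png',env.capture(n)[:,:,::-1])
    p=env.camera_params(n);print(n,p['camera_matrix'],p['R'],p['t'])
E
```

```text
{'time_s': 0.0, 'position': array([0.22802743, 0.58135824, 0.1769889 ]), 'tcp_rot': array([ 1.85805641e-01,  9.82586290e-01, -6.57488659e-04, -1.18962692e-04]), 'wrist_force': array([0.21815923, 0.08852496, 0.05584332]), 'width': 0.0923352803197719}
scene [[449.39337058   0.         317.01019753]
 [  0.         449.39337058 199.84642191]
 [  0.           0.           1.        ]] [[ 0.86269445 -0.50567099  0.00742536]
 [-0.33907315 -0.58924088 -0.73336525]
 [ 0.37521686  0.63015239 -0.67979429]] [-0.45591438  0.33146301  0.87703769]
top [[388.93313387   0.         314.9069778 ]
 [  0.         388.93313387 201.08285576]
 [  0.           0.           1.        ]] [[-0.01595168 -0.99982247  0.01002874]
 [-0.98604202  0.01406774 -0.16590127]
 [ 0.16573074 -0.01253516 -0.98609137]] [0.12223986 0.58614478 1.15585431]
```

View pics/top0.png

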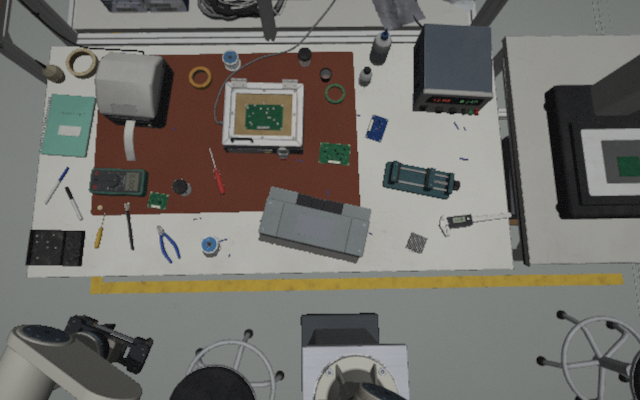

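View pics/scene0.png

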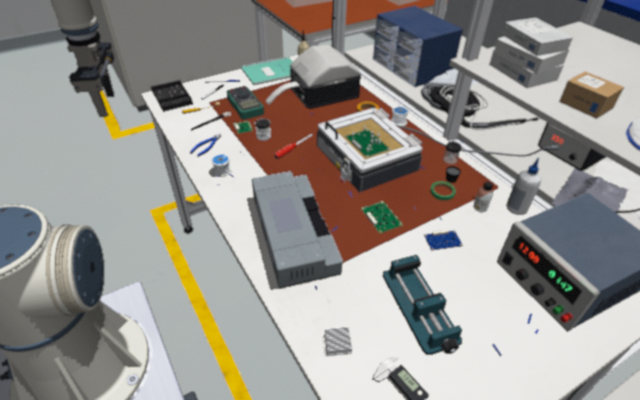

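The top view shows the cassette at about (259–371, 187–257), rotated, with its black ledge near (315,197). The heat sink is at (416,242), the spool at (210,245) and the green board at (335,153). I'll zoom in on the ledge.

```bash
cat > h.py <<'E'
from plant import env
import numpy as np, cv2
def ray(n,uv,z,p=None):
    p=p or env.camera_params(n)
    K,R,t=(np.array(p[k]) for k in('camera_matrix','R','t'))
    d=R.T@np.linalg.solve(K,[*uv,1]); c=-R.T@t
    return c+d*(z-c[2])/d[2]
E
python3 - <<'E'
from h import *
im=cv2.imread('pics/top0.png')[170:270,250:380]
cv2.imwrite('pics/crop1.png',cv2.resize(im,None,fx=6,fy=6,interpolation=cv2.INTER_CUBIC))
full=cv2.imread('pics/top0.png')
m=cv2.inRange(full,(0,0,0),(40,40,40)); 
n,l,st,ce=cv2.connectedComponentsWithStats(m)
for i in range(1,n):
    x,y,w,h,a=st[i]
    if 260<ce[i][0]<370 and 180<ce[i][1]<260 and a>20: print(st[i],ce[i],cv2.minAreaRect(np.argwhere(l==i)[:,::-1].astype(np.float32)))
E
```

```text
(no output)
```

View pics/crop1.png

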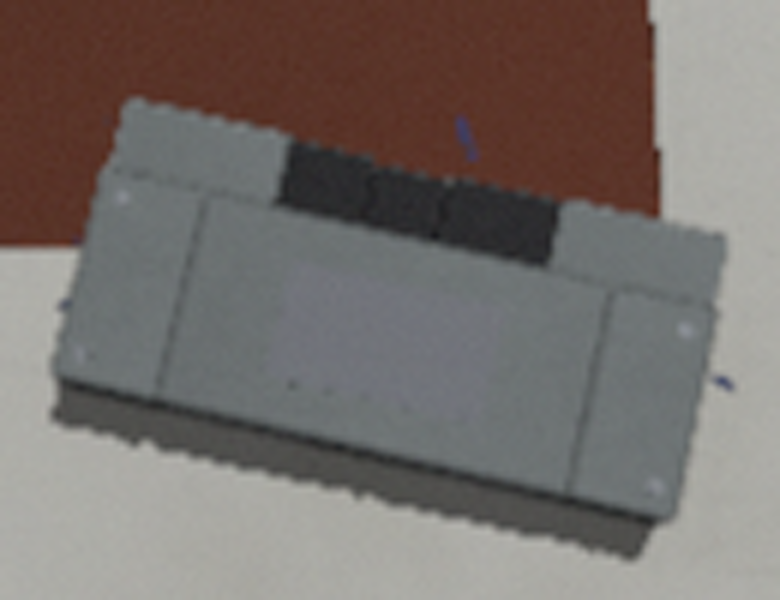

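```bash
python3 - <<'E'
from h import *
f=lambda c:((c[0]+.5)/6-.5+250,(c[1]+.5)/6-.5+170)
L={}
for k,c in dict(rl=(290,142),rr=(560,205),nl=(375,161),nr=(447,180),nlf=(365,220),nrf=(440,238),fr=(548,265),fl=(280,205)).items():
    L[k]=ray('top',f(c),.072 if k in('fr','fl') else .047);print(k,L[k].round(4))
d=L['rl']-L['rr'];print(np.linalg.norm(d));u=d/np.linalg.norm(d)
v=np.array([u[1],-u[0],0]);print('y',u,'x',v,np.degrees(np.arctan2(v[1],v[0])))
mid=(L['rl']+L['rr'])/2-v*.0195;print('ledge',mid)
n=[(L[a]-mid)@u*1e3 for a in('nl','nr','nlf','nrf')];print('notch y',n)
T=mid+u*np.mean(n)/1e3+v*.003;print('target',T)
s=env.sense()
from scipy.spatial.transform import Rotation as Ro
R=Ro.from_quat(s['tcp_rot'])
dx=T-s['position'];dx[2]=0
print('tool shift mm (current axes)',R.inv().apply(dx)*1e3)
G=Ro.from_matrix(np.column_stack([np.cross(v,[0,0,-1]),v,[0,0,-1]]))
print('turn',np.degrees((R.inv()*G).as_rotvec()))
E
```

```text
rl [0.6136 0.1658 0.047 ]
rr [0.5785 0.0267 0.047 ]
nl [0.603  0.1219 0.047 ]
nr [0.5925 0.0848 0.047 ]
nlf [0.5721 0.1275 0.047 ]
nrf [0.5622 0.089  0.047 ]
fr [0.544  0.0357 0.072 ]
fl [0.5766 0.1703 0.072 ]
0.14342065043404917
y [0.24445879 0.96965968 0.        ] x [ 0.96965968 -0.24445879  0.        ] -14.149852360242463
ledge [0.57715633 0.10100486 0.047     ]
notch y [np.float64(26.555930962106093), np.float64(-11.965163055375006), np.float64(24.460103887986254), np.float64(-15.279833533429239)]
target [0.58151807 0.10603394 0.047     ]
tool shift mm (current axes) [-5.02656881e+02 -3.13431032e+02  4.06987552e-01]
turn [-6.04906475e-02  5.36289144e-02  8.27317762e+01]
```

```bash
python3 -m pendant '[[[0,0,0],[-34,-21,0],1],[[0,0,0],[-34,-21,0],1],[[0,0,0],[-34,-21,0],1],[[0,0,0],[-34,-21,0],1],[[0,0,0],[-34,-21,0],1],[[0,0,0],[-34,-21,0],1],[[0,0,0],[-34,-21,0],1],[[0,0,0],[-34,-21,0],1]]'
python3 -m pendant '[[[0,0,0],[-34,-21,0],1],[[0,0,0],[-34,-21,0],1],[[0,0,0],[-34,-21,0],1],[[0,0,0],[-34,-21,0],1],[[0,0,0],[-34,-21,0],1],[[0,0,0],[-34,-21,0],1],[[0,0,0.12],[0,0,0],1],[[0,0,0.12],[0,0,0],1]]'
python3 -m pendant '[[[0,0,0.12],[0,0,0],1],[[0,0,0.12],[0,0,0],1],[[0,0,0.12],[0,0,0],1],[[0,0,0.12],[0,0,0],1],[[0,0,0.12],[0,0,0],1],[[0,0,0.12],[0,0,0],1],[[0,0,0.12],[0,0,0],1],[[0,0,0.12],[0,0,0],1]]'
python3 -m pendant '[[[0,0,0.12],[0,0,0],1],[[0,0,0.12],[0,0,0],1],[[0,0,0],[0,0,0],1],[[0,0,0],[0,0,0],1],[[0,0,0],[0,0,0],1],[[0,0,0],[0,0,0],1],[[0,0,0],[0,0,0],1],[[0,0,0],[0,0,0],1]]'
cat > go.py <<'E'
from h import *
from scipy.spatial.transform import Rotation as Ro
import sys
s=env.sense();R=Ro.from_quat(s['tcp_rot'])
T=np.array([.5815,.1060,.047]);v=np.array([.9697,-.2445,0])
G=Ro.from_matrix(np.column_stack([np.cross(v,[0,0,-1]),v,[0,0,-1]]))
print(s['time_s'],s['position'].round(4),'shift to ledge mm',(R.inv().apply(T-s['position'])*1e3).round(1),'turn rad',(R.inv()*G).as_rotvec().round(3),'F',s['wrist_force'].round(2),s['width'])
E
python3 go.py; python3 - <<'E'
from h import *
im=env.capture('wrist');p=env.camera_params('wrist')
cv2.imwrite('pics/w1.png',im[:,:,::-1])
import pickle;pickle.dump(p,open('w1.pkl','wb'))
E
```

```text
time_s: 0.77
position: [0.4207, 0.3243, 0.1775]
tcp_rot: [0.186, 0.983, -0.0, -0.0]
wrist_force: [0.1, 1.3, 0.2]
width: 0.0408
gripper_force: 0.0
time_s: 1.43
position: [0.5649, 0.132, 0.1772]
tcp_rot: [0.306, 0.952, -0.0, -0.0]
wrist_force: [-0.6, 0.3, -0.7]
width: 0.0006
gripper_force: 0.0
time_s: 2.1
position: [0.5637, 0.1342, 0.1773]
tcp_rot: [0.71, 0.704, -0.0, -0.0]
wrist_force: [-0.8, -0.3, -0.7]
width: 0.0006
gripper_force: 0.0
time_s: 2.77
position: [0.564, 0.1343, 0.1777]
tcp_rot: [0.787, 0.617, -0.0, -0.0]
wrist_force: [-0.4, -0.0, 0.4]
width: 0.0005
gripper_force: 0.0
2.7667 [0.564  0.1343 0.1777] shift to ledge mm [-23.3  23.8 130.7] turn rad [-0.     0.     0.005] F [-0.41 -0.01  0.42] 0.0005179680166011064
```

View pics/w1.png

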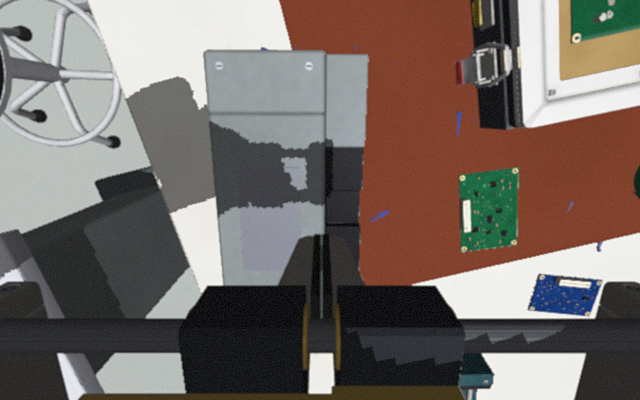

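The wrist view shows the ledge strip at columns 326–362. The black starts at row 148, there are notch edge lines at about rows 191 and 224, and the closed fingertips are at about (322,240).

```bash
python3 - <<'E'
from h import *
import pickle
p=pickle.load(open('w1.pkl','rb'))
for n,c,z in [('rear black start',(364,148),.047),('line1',(361,191),.047),('line2',(359,224),.047),('grey top rear corner',(368,55),.049),('cover edge a',(325,60),.072),('cover edge b',(325,220),.072)]:
    print(n,ray('w',c,z,p).round(4))
im=cv2.imread('pics/w1.png').mean(2)
print(im[140:262,335:352].mean(1).round().astype(int).tolist())
E
```

```text
rear black start [0.6157 0.1627 0.047 ]
line1 [0.6032 0.1191 0.047 ]
line2 [0.5934 0.0833 0.047 ]
grey top rear corner [0.6371 0.2477 0.049 ]
cover edge a [0.5954 0.2501 0.072 ]
cover edge b [0.5601 0.1049 0.072 ]
[163, 164, 164, 165, 164, 158, 133, 86, 55, 50, 51, 51, 54, 52, 53, 52, 52, 53, 51, 53, 51, 52, 50, 51, 52, 50, 51, 51, 51, 49, 50, 49, 52, 50, 50, 51, 49, 50, 49, 49, 50, 49, 50, 50, 50, 49, 49, 49, 50, 47, 38, 44, 50, 50, 50, 49, 50, 48, 50, 49, 49, 49, 48, 49, 48, 47, 48, 47, 47, 47, 46, 46, 47, 45, 45, 46, 46, 44, 46, 46, 44, 45, 49, 32, 13, 15, 34, 41, 46, 45, 44, 45, 43, 44, 44, 44, 45, 46, 47, 48, 48, 48, 46, 49, 48, 48, 48, 49, 48, 50, 49, 50, 49, 49, 49, 51, 50, 51, 50, 50, 49, 51]
```

```bash
python3 -m pendant '[[[0,0,0],[-12,13,0],1],[[0,0,0],[-12,14,0],1],[[0,0,0],[0,0,30],1],[[0,0,0],[0,0,30],1],[[0,0,0],[0,0,30],1],[[0,0,0],[0,0,20],1],[[0,0,0],[0,0,10],1],[[0,0,0],[0,0,0],1]]'
python3 -m pendant '[[[0,0,0],[0,0,3],1],[[0,0,0],[0,0,2],1],[[0,0,0],[0,0,2],1],[[0,0,0],[0,0,2],1],[[0,0,0],[0,0,1],1],[[0,0,0],[0,0,1],1],[[0,0,0],[0,0,1],1],[[0,0,0],[0,0,0],1]]'
python3 go.py
```

```text
time_s: 3.48
position: [0.5828, 0.1042, 0.0555]
tcp_rot: [0.787, 0.616, -0.002, -0.001]
wrist_force: [-0.2, -0.9, -0.2]
width: 0.0004
gripper_force: 0.0
time_s: 4.15
position: [0.5844, 0.1045, 0.0456]
tcp_rot: [0.788, 0.616, -0.0, -0.0]
wrist_force: [-0.2, 0.5, -1.5]
width: 0.0007
gripper_force: 0.0
4.15 [0.5844 0.1045 0.0456] shift to ledge mm [ 0.7 -3.1 -1.4] turn rad [-0.     0.     0.004] F [-0.2   0.51 -1.51] 0.0007250747370061124
```

```bash
python3 -m pendant '[[[0,0,0],[0,0,1],1],[[0,0,0],[0,0,1],1],[[0,0,0],[0,0,1],1],[[0,0,0],[0,0,1],1],[[0,0,0],[0,0,1],1],[[0,0,0],[0,0,1],1],[[0,0,0],[0,0,1],1],[[0,0,0],[0,0,0],1]]'
python3 go.py
```

```text
time_s: 4.82
position: [0.5843, 0.1045, 0.0384]
tcp_rot: [0.788, 0.616, -0.0, -0.0]
wrist_force: [-0.1, 0.0, 0.9]
width: 0.0
gripper_force: 0.0
4.8167 [0.5843 0.1045 0.0384] shift to ledge mm [ 0.8 -3.1 -8.6] turn rad [-0.     0.     0.004] F [-0.15  0.03  0.91] 3.63791326629735e-06
```

```bash
python3 -m pendant '[[[0,0,0],[0,0,1],1],[[0,0,0],[0,0,1],1],[[0,0,0],[0,0,1],1],[[0,0,0],[0,0,1],1],[[0,0,0],[0,0,0],1],[[0,0,0],[0,0,0],1],[[0,0,0],[0,0,0],1],[[0,0,0],[0,0,0],1]]'
python3 - <<'E'
from h import *
s=env.sense();print(s['position'],s['wrist_force'],s['moment'])
a=env.capture('scene')[:,:,::-1];b=cv2.imread('pics/scene0.png')
c=lambda i:cv2.resize(i[150:310,220:360],None,fx=2.8,fy=2.8)
cv2.imwrite('pics/s1.png',np.hstack([c(b),c(a)]))
E
```

```text
time_s: 5.48
position: [0.5845, 0.1045, 0.0347]
tcp_rot: [0.788, 0.616, 0.0, 0.0]
wrist_force: [-0.2, -0.9, -0.8]
width: 0.0007
gripper_force: 0.0
[0.58447043 0.10453341 0.03470282] [-0.20297597 -0.86388072 -0.79229425] [-0.06443711  0.08234147 -0.01650568]
```

View pics/s1.png

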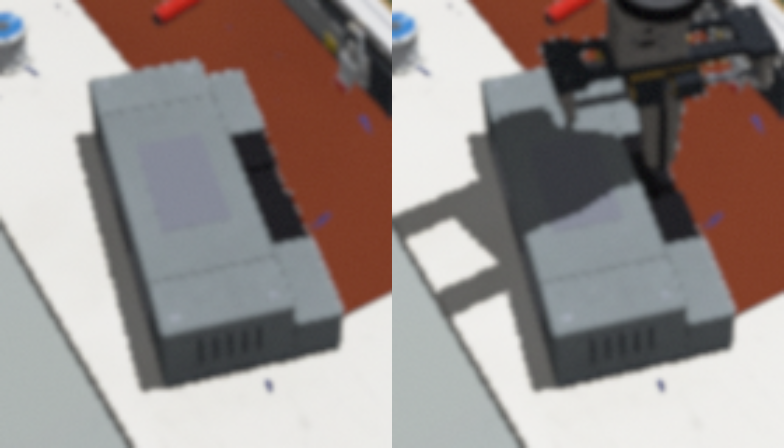

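The fingers are in the notch, but there is no clear contact yet and the tray still looks shut. I'll keep pressing, this time ending the call while still moving so the force shows.

```bash
python3 -m pendant '[[[0,0,0],[0,0,0.3],1],[[0,0,0],[0,0,0.3],1],[[0,0,0],[0,0,0.3],1],[[0,0,0],[0,0,0.3],1],[[0,0,0],[0,0,0.3],1],[[0,0,0],[0,0,0.3],1],[[0,0,0],[0,0,0.3],1],[[0,0,0],[0,0,0.3],1]]'
python3 - <<'E'
from h import *
a=env.capture('top')[:,:,::-1];b=cv2.imread('pics/top0.png')
c=lambda i:cv2.resize(i[180:280,240:380],None,fx=2.8,fy=2.8)
cv2.imwrite('pics/t1.png',np.hstack([c(b),c(a)]))
E
```

```text
time_s: 6.2
position: [0.5844, 0.1045, 0.0322]
tcp_rot: [0.788, 0.616, -0.0, -0.0]
wrist_force: [-0.4, 0.3, -0.3]
width: 0.0008
gripper_force: 0.0
```

View pics/t1.png

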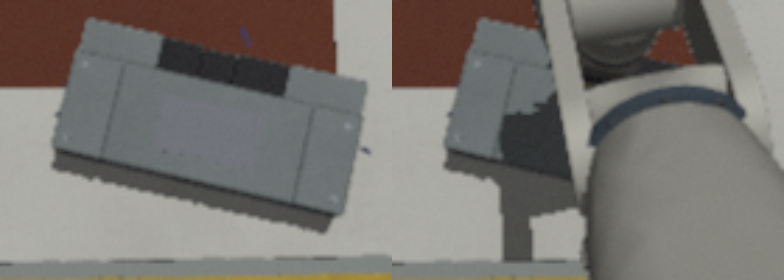

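The tray is still shut and there is no force at z=32 mm, so the fingers are not on the key. I'll check with the wrist camera.

```bash
python3 - <<'E'
from h import *
import pickle
im=env.capture('wrist');p=env.camera_params('wrist');pickle.dump(p,open('w2.pkl','wb'))
cv2.imwrite('pics/w2f.png',im[:,:,::-1])
K,R,t=(np.array(p[k]) for k in('camera_matrix','R','t'))
q=K@(R@env.sense()['position']+t);print('tcp px',q[:2]/q[2])
cv2.imwrite('pics/w2.png',cv2.resize(cv2.convertScaleAbs(im[100:320,200:460,::-1],alpha=1.8,beta=15),None,fx=2.7,fy=2.7))
E
```

```text
tcp px [321.98819692 228.47259229]
```

View pics/w2.png

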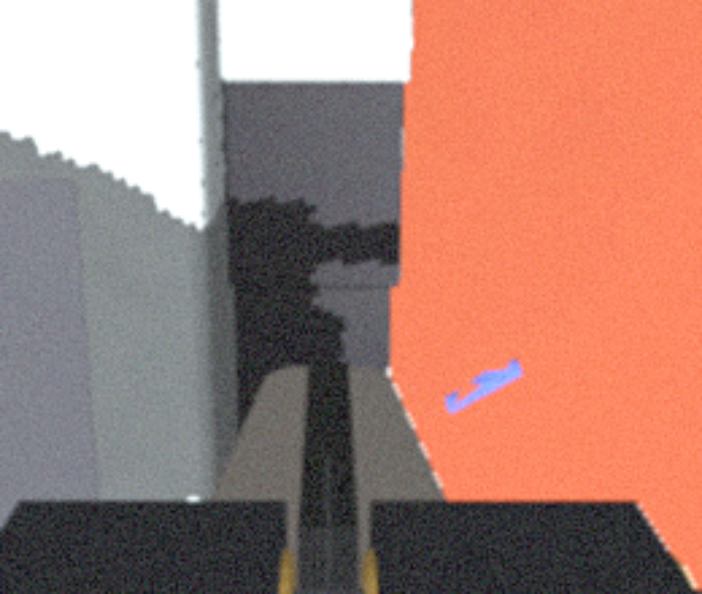

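```bash
python3 - <<'E'
from h import *
import pickle
p=pickle.load(open('w2.pkl','rb'));f=lambda c:((c[0]+.5)/2.7-.5+200,(c[1]+.5)/2.7-.5+100)
M=np.array([.57716,.10100,0]);v=np.array([.9697,-.2445,0]);u=np.array([.2445,.9697,0])
g=lambda c,z:(lambda P:(round((P-M)@v*1e3,1),round((P-M)@u*1e3,1)))(ray('w',f(c),z,p))
for c in[(403,100),(399,270),(230,100),(229,275),(225,83)]:print('ledge .047',c,g(c,.047))
for z in(.041,.037,.033):print(z,'floor rear',g((391,300),z),g((389,360),z),'front',g((236,300),z),'edge',g((350,287),z))
print('edge at ledge',g((350,285),.047),'fingertip edge',g((350,366),.033),g((290,366),.033))
P=env.sense()['position'];print('tcp',(P-M)@v*1e3,(P-M)@u*1e3, 'cam z',(-np.array(p['R']).T@np.array(p['t']))[2])
E
```

```text
ledge .047 (403, 100) (np.float64(21.4), np.float64(66.9))
ledge .047 (399, 270) (np.float64(21.5), np.float64(29.3))
ledge .047 (230, 100) (np.float64(-15.6), np.float64(66.7))
ledge .047 (229, 275) (np.float64(-16.9), np.float64(27.9))
ledge .047 (225, 83) (np.float64(-16.6), np.float64(70.3))
0.041 floor rear (np.float64(20.3), np.float64(20.4)) (np.float64(20.2), np.float64(5.4)) front (np.float64(-16.1), np.float64(20.2)) edge (np.float64(10.7), np.float64(23.5))
0.037 floor rear (np.float64(20.6), np.float64(19.1)) (np.float64(20.5), np.float64(3.8)) front (np.float64(-16.5), np.float64(19.0)) edge (np.float64(10.8), np.float64(22.3))
0.033 floor rear (np.float64(20.9), np.float64(17.9)) (np.float64(20.8), np.float64(2.3)) front (np.float64(-16.9), np.float64(17.8)) edge (np.float64(10.9), np.float64(21.2))
edge at ledge (np.float64(10.5), np.float64(25.7)) fingertip edge (np.float64(11.1), np.float64(0.7)) (np.float64(-3.9), np.float64(0.6))
tcp 6.137326149116367 5.206161423346868 cam z 0.2380050695180426
```

The fingers are in the notch at y ≈ 5, and the floor there already looks low. I'll press on in small steps until the force rises.

```bash
python3 -m pendant '[[[0,0,0],[0,0,0.3],1],[[0,0,0],[0,0,0.3],1],[[0,0,0],[0,0,0.3],1],[[0,0,0],[0,0,0.3],1],[[0,0,0],[0,0,0],1],[[0,0,0],[0,0,0],1],[[0,0,0],[0,0,0],1],[[0,0,0],[0,0,0.2],1]]'
python3 -m pendant '[[[0,0,0],[0,0,0.3],1],[[0,0,0],[0,0,0.3],1],[[0,0,0],[0,0,0.3],1],[[0,0,0],[0,0,0.3],1],[[0,0,0],[0,0,0],1],[[0,0,0],[0,0,0],1],[[0,0,0],[0,0,0],1],[[0,0,0],[0,0,0.2],1]]'
python3 go.py
```

```text
time_s: 6.97
position: [0.5845, 0.1046, 0.0309]
tcp_rot: [0.788, 0.616, 0.0, 0.0]
wrist_force: [0.0, -0.5, -0.1]
width: 0.0006
gripper_force: 0.0
time_s: 7.63
position: [0.5844, 0.1045, 0.0295]
tcp_rot: [0.788, 0.616, 0.0, 0.0]
wrist_force: [-0.6, 0.5, 0.5]
width: 0.0004
gripper_force: 0.0
7.6333 [0.5844 0.1045 0.0295] shift to ledge mm [  0.7  -3.2 -17.5] turn rad [0.    0.    0.004] F [-0.62  0.45  0.46] 0.0004196106206869242
```

```bash
python3 - <<'E'
from h import *
a=env.capture('wrist')[:,:,::-1]
cv2.imwrite('pics/w3.png',cv2.convertScaleAbs(a,alpha=1.3,beta=25))
E
```

```text
(no output)
```

View pics/w3.png

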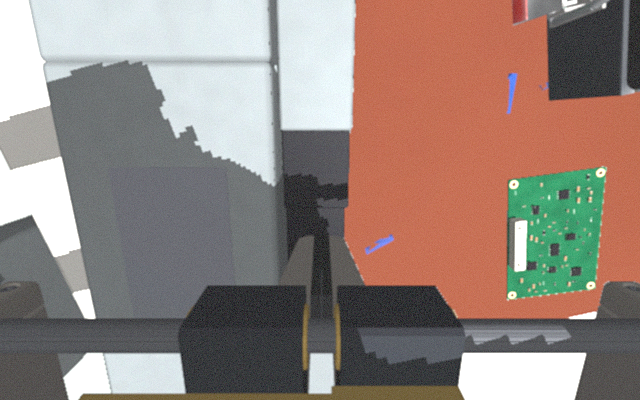

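No tray is protruding, so the key is still up. In the image the fingertip ends about 6 px past the projected TCP, so it may sit higher than I assumed. I'll keep feeling downwards.

```bash
for i in 1; do python3 -m pendant '[[[0,0,0],[0,0,0.4],1],[[0,0,0],[0,0,0.4],1],[[0,0,0],[0,0,0.4],1],[[0,0,0],[0,0,0.4],1],[[0,0,0],[0,0,0.4],1],[[0,0,0],[0,0,0.4],1],[[0,0,0],[0,0,0.4],1],[[0,0,0],[0,0,0.4],1]]'; done
python3 - <<'E'
from h import *
import pickle
from scipy.spatial.transform import Rotation as Ro
p=pickle.load(open('w2.pkl','rb'));q=pickle.load(open('w1.pkl','rb'))
P=lambda p:np.array(p['camera_matrix'])@np.column_stack([p['R'],p['t']])
X=cv2.triangulatePoints(P(q),P(p),np.array([364.,147.5]),np.array([349.3,130.7]));print('corner',(X[:3]/X[3]).ravel())
s=env.sense();p=env.camera_params('wrist');c=-np.array(p['R']).T@p['t'];R=Ro.from_quat(s['tcp_rot'])
print('cam in tool mm',R.inv().apply(c-s['position'])*1e3)
for h in(0,10,20,30,40):
  for x in(10,0,-10):
    w=P(p)@np.r_[s['position']+R.apply([x/1e3,0,-h/1e3]),1];print(h,x,(w[:2]/w[2]).round())
E
```

```text
time_s: 8.35
position: [0.5844, 0.1046, 0.0262]
tcp_rot: [0.788, 0.616, 0.0, -0.0]
wrist_force: [-0.5, -0.1, -0.9]
width: 0.0004
gripper_force: 0.0
corner [0.6143604  0.16488885 0.05997656]
cam in tool mm [  75.18112741   -0.49489153 -205.77859489]
0 10 [322. 214.]
0 0 [322. 228.]
0 -10 [322. 242.]
10 10 [322. 219.]
10 0 [322. 234.]
10 -10 [322. 248.]
20 10 [322. 224.]
20 0 [322. 240.]
20 -10 [322. 255.]
30 10 [322. 230.]
30 0 [322. 246.]
30 -10 [322. 262.]
40 10 [322. 236.]
40 0 [322. 253.]
40 -10 [322. 270.]
```

```bash
python3 - <<'E'
from h import *
p=env.camera_params('scene');P=np.array(p['camera_matrix'])@np.column_stack([p['R'],p['t']])
pos=env.sense()['position']
for h in(0,20,40,60):
    w=P@np.r_[pos+[0,0,h/1e3],1];print(h,(w[:2]/w[2]).round(1))
a=env.capture('scene')[:,:,::-1]
cv2.imwrite('pics/sc2.png',a)
g=lambda i:cv2.convertScaleAbs(i,alpha=2,beta=20)
A=cv2.resize(g(a[170:260,280:360]),(400,450),interpolation=cv2.INTER_CUBIC)
b=cv2.imread('pics/w1.png')
B=cv2.resize(g(b[180:300,270:376]),(400,450),interpolation=cv2.INTER_CUBIC)
cv2.imwrite('pics/c9.png',np.hstack([A,B]))
E
```

```text
0 [315.3 220.4]
20 [315.3 214.9]
40 [315.4 209.1]
60 [315.4 203.3]
```

View pics/c9.png

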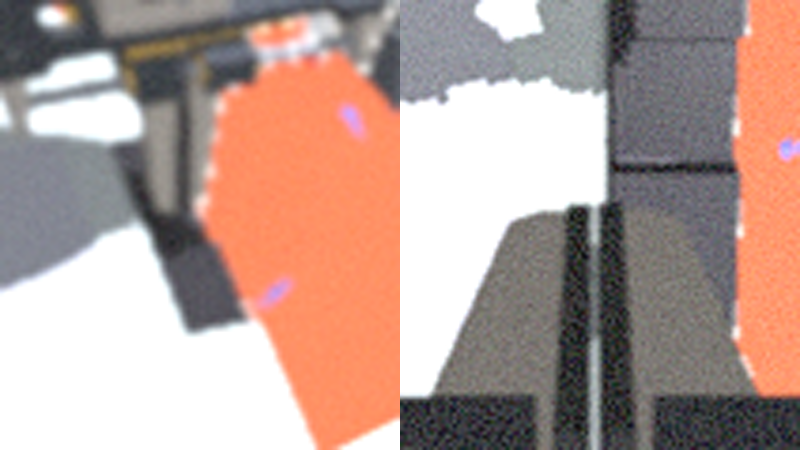

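Both cameras agree: the visible tip ends well above the reported TCP, by about 35–40 mm, so the fingers are still above the ledge. I'll keep going down by feel.

```bash
python3 -m pendant '[[[0,0,0],[0,0,1],1],[[0,0,0],[0,0,1],1],[[0,0,0],[0,0,1],1],[[0,0,0],[0,0,1],1],[[0,0,0],[0,0,1],1],[[0,0,0],[0,0,1],1],[[0,0,0],[0,0,1],1],[[0,0,0],[0,0,1],1]]'
```

```text
time_s: 9.07
position: [0.5844, 0.1045, 0.0182]
tcp_rot: [0.788, 0.616, -0.0, -0.0]
wrist_force: [-0.3, 0.3, -0.7]
width: 0.0003
gripper_force: 0.0
```

```bash
python3 -m pendant '[[[0,0,0],[0,0,0.6],1],[[0,0,0],[0,0,0.6],1],[[0,0,0],[0,0,0.6],1],[[0,0,0],[0,0,0.6],1],[[0,0,0],[0,0,0.6],1],[[0,0,0],[0,0,0.6],1],[[0,0,0],[0,0,0.6],1],[[0,0,0],[0,0,0.6],1]]'
```

```text
time_s: 9.73
position: [0.5844, 0.1045, 0.0134]
tcp_rot: [0.788, 0.616, -0.0, 0.0]
wrist_force: [1.9, 0.1, 0.3]
width: 0.0004
gripper_force: 0.0
```

```bash
python3 -m pendant '[[[0,0,0],[0,0,0.5],1],[[0,0,0],[0,0,0.5],1],[[0,0,0],[0,0,0.5],1],[[0,0,0],[0,0,0.5],1],[[0,0,0],[0,0,0.5],1],[[0,0,0],[0,0,0.5],1],[[0,0,0],[0,0,0.5],1],[[0,0,0],[0,0,0.5],1]]'
```

```text
time_s: 10.4
position: [0.5844, 0.1045, 0.0094]
tcp_rot: [0.788, 0.616, -0.0, 0.0]
wrist_force: [0.3, 0.4, -0.4]
width: 0.0002
gripper_force: 0.0
```

```bash
python3 -m pendant '[[[0,0,0],[0,0,0.5],1],[[0,0,0],[0,0,0.5],1],[[0,0,0],[0,0,0.5],1],[[0,0,0],[0,0,0.5],1],[[0,0,0],[0,0,0.5],1],[[0,0,0],[0,0,0.5],1],[[0,0,0],[0,0,0.5],1],[[0,0,0],[0,0,0.5],1]]'; python3 - <<'E'
from h import *
a=env.capture('wrist')[:,:,::-1];b=env.capture('scene')[:,:,::-1]
g=lambda i:cv2.resize(cv2.convertScaleAbs(i,alpha=1.8,beta=20),(400,500),interpolation=cv2.INTER_CUBIC)
cv2.imwrite('pics/w10f.png',a)
cv2.imwrite('pics/c10.png',np.hstack([g(b[170:270,280:360]),g(a[100:250,262:382])]))
E
```

```text
time_s: 11.07
position: [0.5844, 0.1046, 0.0054]
tcp_rot: [0.788, 0.616, 0.0, 0.0]
wrist_force: [0.2, 0.6, 0.2]
width: 0.0004
gripper_force: 0.0
```

View pics/c10.png

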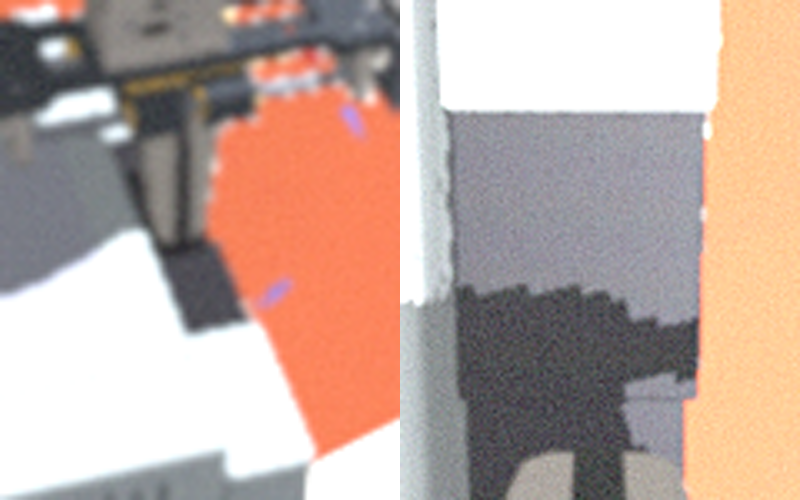

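The tip is now just above the notch floor at wrist crop (600,450), with the notch edge at row 398, and it lies between the cover wall and the rear edge. I'll carry on by feel.

```bash
python3 -m pendant '[[[0,0,0],[0,0,0.4],1],[[0,0,0],[0,0,0.4],1],[[0,0,0],[0,0,0.4],1],[[0,0,0],[0,0,0.4],1],[[0,0,0],[0,0,0.4],1],[[0,0,0],[0,0,0.4],1],[[0,0,0],[0,0,0.4],1],[[0,0,0],[0,0,0.4],1]]'
```

```text
time_s: 11.83
position: [0.5845, 0.1045, 0.0023]
tcp_rot: [0.788, 0.616, 0.0, 0.0]
wrist_force: [-0.4, -0.0, 3.5]
width: 0.0003
gripper_force: 2.0
```

Contact at z≈2.5 mm. Now pressing.

```bash
python3 -m pendant '[[[0,0,0],[0,0,0.4],1],[[0,0,0],[0,0,0.4],1],[[0,0,0],[0,0,0.4],1],[[0,0,0],[0,0,0.4],1],[[0,0,0],[0,0,0.4],1],[[0,0,0],[0,0,0.4],1],[[0,0,0],[0,0,0.4],1],[[0,0,0],[0,0,0.4],1]]'
```

```text
time_s: 12.5
position: [0.5845, 0.1045, -0.0009]
tcp_rot: [0.788, 0.616, 0.0, 0.0]
wrist_force: [-0.9, 0.0, 3.9]
width: 0.0007
gripper_force: 2.0
```

```bash
python3 -m pendant '[[[0,0,0],[0,0,0.4],1],[[0,0,0],[0,0,0.4],1],[[0,0,0],[0,0,0.4],1],[[0,0,0],[0,0,0.4],1],[[0,0,0],[0,0,0.4],1],[[0,0,0],[0,0,0.4],1],[[0,0,0],[0,0,0.4],1],[[0,0,0],[0,0,0.4],1]]'
```

```text
time_s: 13.17
position: [0.5847, 0.1046, -0.0036]
tcp_rot: [0.788, 0.616, 0.0, 0.0]
wrist_force: [-1.7, -1.0, 13.7]
width: 0.0002
gripper_force: 6.8
```

```bash
python3 -m pendant '[[[0,0,0],[0,0,0.4],1],[[0,0,0],[0,0,0.4],1],[[0,0,0],[0,0,0.4],1],[[0,0,0],[0,0,0.4],1],[[0,0,0],[0,0,0],1],[[0,0,0],[0,0,0],1],[[0,0,0],[0,0,0],1],[[0,0,0],[0,0,0],1]]'; python3 - <<'E'
from h import *
print(env.sense()['position'],env.sense()['wrist_force'])
cv2.imwrite('pics/w11.png',env.capture('wrist')[:,:,::-1])
a=cv2.imread('pics/w10f.png').astype(int).sum(2)//3;b=cv2.imread('pics/w11.png').astype(int).sum(2)//3
for r in(80,130,180,230):print(r,a[r,0:120:5].tolist(),'\n   ',b[r,0:120:5].tolist())
E
```

```text
time_s: 13.83
position: [0.5848, 0.1046, -0.0039]
tcp_rot: [0.788, 0.616, 0.0, 0.0]
wrist_force: [-5.4, -0.5, 23.2]
width: 0.0009
gripper_force: 11.7
[ 0.58482902  0.10458469 -0.00391226] [-5.38431839 -0.53051298 23.21995681]
80 [201, 225, 223, 224, 228, 176, 101, 102, 105, 104, 105, 107, 106, 108, 109, 108, 111, 112, 104, 104, 109, 106, 108, 109] 
    [114, 104, 107, 109, 106, 111, 108, 109, 111, 108, 108, 107, 111, 112, 111, 111, 112, 110, 114, 111, 108, 116, 105, 108]
130 [163, 165, 126, 105, 107, 102, 106, 110, 99, 106, 102, 102, 101, 105, 102, 107, 101, 106, 105, 108, 107, 112, 105, 115] 
    [105, 110, 104, 109, 110, 111, 111, 103, 109, 109, 108, 107, 107, 109, 110, 101, 109, 107, 106, 109, 110, 111, 111, 107]
180 [255, 255, 255, 255, 255, 98, 108, 106, 106, 106, 108, 107, 111, 106, 102, 100, 106, 105, 102, 102, 101, 108, 101, 106] 
    [100, 109, 108, 113, 109, 111, 110, 106, 111, 111, 113, 109, 102, 102, 99, 106, 106, 104, 106, 100, 102, 103, 104, 106]
230 [79, 213, 255, 255, 255, 255, 255, 221, 110, 107, 103, 109, 104, 111, 107, 114, 111, 104, 107, 105, 105, 105, 101, 101] 
    [255, 103, 162, 103, 114, 109, 107, 110, 110, 109, 111, 110, 113, 111, 103, 109, 109, 104, 106, 107, 108, 106, 102, 109]
```

It hit a hard stop at 23 N. Retracting straight up and then away, so I can check the tray.

```bash
python3 -m pendant '[[[0,0,0],[0,0,-3],1],[[0,0,0],[0,0,-5],1],[[0,0,0],[0,0,-15],1],[[0,0,0],[0,0,-25],1],[[0,0,0],[0,0,-30],1],[[0,0,0],[0,0,-35],1],[[0,0,0],[0,0,-35],1],[[0,0,0],[0,0,-20],1]]'
python3 -m pendant '[[[0,0,0],[35,0,0],1],[[0,0,0],[35,0,0],1],[[0,0,0],[35,0,0],1],[[0,0,0],[35,0,0],1],[[0,0,0],[35,0,0],1],[[0,0,0],[35,0,0],1],[[0,0,0],[35,0,0],1],[[0,0,0],[20,0,0],1]]'
python3 -m pendant '[[[0,0,0],[30,0,0],1],[[0,0,0],[20,0,0],1],[[0,0,0],[0,0,0],1],[[0,0,0],[0,0,0],1],[[0,0,0],[0,0,0],1],[[0,0,0],[0,0,0],1],[[0,0,0],[0,0,0],1],[[0,0,0],[0,0,0],1]]'
python3 - <<'E'
from h import *
p=env.camera_params('top');P=np.array(p['camera_matrix'])@np.column_stack([p['R'],p['t']])
im=env.capture('top')[:,:,::-1].copy();cv2.imwrite('pics/t2.png',im);b=cv2.imread('pics/top0.png')
M=np.array([.57716,.10100,0]);v=np.array([.9697,-.2445,0]);u=np.array([.2445,.9697,0])
for y in(-80,-40,0,40,80):
  o=[[],[]]
  for d in range(-5,61,5):   # mm ahead of the housing front, at tray-top height
    X=M+u*y/1e3-v*(.1295+d/1e3);X[2]=.04
    w=P@np.r_[X,1];q=tuple((w[:2]/w[2]).round().astype(int))
    o[0].append(int(b[q[1],q[0]].mean()));o[1].append(int(im[q[1],q[0]].mean()))
  print(y,'before',o[0],'\n   after',o[1])
# loose things moved?
for n,(x,y) in dict(sink=(416,242),spool=(210,245),board=(335,153)).items():
  w=(slice(y-20,y+20),slice(x-22,x+22));print(n,cv2.absdiff(im[w],b[w]).mean(),cv2.phaseCorrelate(b[w].mean(2),im[w].mean(2)))
E
```

```text
time_s: 14.55
position: [0.5855, 0.1048, 0.1658]
tcp_rot: [0.788, 0.616, 0.001, 0.001]
wrist_force: [1.5, 0.2, -0.3]
width: 0.0008
gripper_force: 0.0
time_s: 15.22
position: [0.6481, 0.3652, 0.1615]
tcp_rot: [0.787, 0.617, -0.0, -0.0]
wrist_force: [0.2, -0.0, 0.2]
width: 0.001
gripper_force: 0.0
time_s: 15.88
position: [0.6603, 0.4094, 0.1626]
tcp_rot: [0.788, 0.616, 0.0, 0.0]
wrist_force: [0.6, -0.0, 0.1]
width: 0.0008
gripper_force: 0.0
-80 before [76, 69, 80, 80, 78, 129, 170, 171, 170, 172, 170, 170, 169, 159] 
   after [69, 36, 32, 34, 40, 62, 95, 145, 67, 75, 97, 160, 161, 150]
-40 before [76, 67, 77, 76, 78, 127, 166, 167, 167, 167, 167, 169, 170, 169] 
   after [70, 31, 30, 34, 46, 61, 109, 155, 66, 74, 73, 160, 161, 162]
0 before [83, 60, 77, 78, 78, 144, 167, 167, 167, 167, 167, 168, 166, 166] 
   after [77, 20, 24, 69, 149, 129, 111, 155, 60, 71, 73, 159, 161, 160]
40 before [82, 66, 78, 79, 78, 126, 168, 168, 168, 168, 166, 167, 165, 167] 
   after [76, 32, 32, 27, 48, 63, 83, 158, 68, 70, 95, 159, 158, 158]
80 before [79, 69, 76, 78, 77, 126, 169, 167, 166, 167, 168, 169, 168, 168] 
   after [73, 38, 54, 52, 59, 101, 98, 146, 65, 72, 73, 161, 161, 79]
sink 7.987310606060606 ((0.4728875691282113, -0.08568790247940328), 0.9108023432298247)
spool 25.740909090909092 ((-19.09773433530301, 18.09656795050059), 0.2073512853952622)
board 3.537878787878788 ((0.5615135932953912, 0.014585095975345297), 0.9686994323146066)
```

```bash
python3 - <<'E'
from h import *
p=env.camera_params('top');P=np.array(p['camera_matrix'])@np.column_stack([p['R'],p['t']])
M=np.array([.57716,.10100,0]);v=np.array([.9697,-.2445,0]);u=np.array([.2445,.9697,0])
def prof(f,z,ds):
  im=cv2.imread(f).mean(2).astype(np.float32);o=[]
  for d in ds:
    q=[]
    for y in np.linspace(-.085,.085,60):
      X=M+u*y-v*(.1295+d/1e3);X[2]=z;w=P@np.r_[X,1];q.append(w[:2]/w[2])
    q=np.array(q,np.float32);o.append(int(np.median(cv2.remap(im,q[:,:1],q[:,1:],cv2.INTER_LINEAR))))
  return list(zip(ds,o))
print('cover front edge z72',prof('pics/top0.png',.072,range(-8,8)))
print('tray z42',prof('pics/t2.png',.042,range(22,44)))
b,a=cv2.imread('pics/top0.png'),cv2.imread('pics/t2.png')
print('spool region now',a[235:256:5,200:221:5].mean(2).round().tolist(),b[235:256:5,200:221:5].mean(2).round().tolist())
E
```

```text
cover front edge z72 [(-8, 112), (-7, 109), (-6, 104), (-5, 98), (-4, 89), (-3, 78), (-2, 67), (-1, 59), (0, 55), (1, 56), (2, 62), (3, 67), (4, 72), (5, 75), (6, 77), (7, 77)]
tray z42 [(22, 63), (23, 63), (24, 66), (25, 77), (26, 94), (27, 113), (28, 129), (29, 142), (30, 146), (31, 145), (32, 134), (33, 114), (34, 94), (35, 80), (36, 71), (37, 71), (38, 72), (39, 73), (40, 73), (41, 73), (42, 73), (43, 74)]
spool region now [[147.0, 148.0, 148.0, 150.0, 149.0], [148.0, 148.0, 148.0, 146.0, 147.0], [147.0, 147.0, 148.0, 149.0, 147.0], [148.0, 148.0, 147.0, 146.0, 149.0], [146.0, 148.0, 148.0, 147.0, 148.0]] [[169.0, 170.0, 170.0, 171.0, 172.0], [170.0, 107.0, 100.0, 131.0, 125.0], [173.0, 101.0, 75.0, 100.0, 147.0], [172.0, 113.0, 100.0, 122.0, 154.0], [171.0, 102.0, 81.0, 78.0, 168.0]]
```

The tray front has moved about 36 mm against the cassette's front edge, so it is fully out. The arm, high overhead, only hides the spool in this view.

```bash
python3 -c "
from plant import env
print(env.job_done())"
```

```text
the job is handed in; nothing more can be done
None
```

I pressed the key in the notch down to its hard stop, the tray slid out about 35 mm by the top camera, and I handed the job in with the arm clear; the heat sink and board had not moved, but the arm hid the spool in the last picture, so I couldn't check it.

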